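# Swap a worn brake pad for the same size in the sprung pad cradle

### The arm

A 7-joint arm with a two-finger parallel gripper is mounted at the origin on the work surface. World frame = base frame: x ahead of the robot, y to its left, z up, the work surface at z = 0. Lengths are in m, angles in rad, forces in N, time in s.
With the tool pointing down it reaches from about 0.425 to 0.925 m from the base axis. Payload 6.8 kg.
Tool frame: the origin (TCP) lies between the finger pads; the fingertips stand r.tcp_to_tips ahead of it and the grasp point (between the pads) lies 3 mm ahead of it (r.tcp_to_tips is the distance from the TCP to the fingertips, in m); z points along the fingers, y is the line along which they close (so a half turn about z gives the same grasp; the last joint's range is limited). The gripper opens to 85 mm and grips with 20 to 120 N. Pads are 22 mm wide; open, the fingers measure 114 mm over their backs; the gripper's body (76 mm by 85 mm) begins 54 mm behind the grasp point. The pads swing forward as they close: fully open they stand 13 mm farther back than shut.
Start: joints at [1.189, 0.477, 0.022, 1.555, -0.011, 1.109, -0.083], TCP at [0.183, -0.65, 0.253] pointing down, gripper open.
Joint ranges: [-2.96, 2.96], [-0.34, 2.1], [-1.41, 1.46], [0.24, 2.44], [-1.37, 4.51], [0.17, 1.92], [-2.96, 2.96]. Speed limits (rad/s): [2.39, 2.39, 3.14, 3.14, 3.14, 3.14, 3.14].

### API

Orientations are given as a rotation vector (axis times angle).
In Python, from bench import r gives the robot as it stands. The module is installed in compiled form; this text tells all that it offers.
- The arm moves only by the tool step_arm, never from a script. Its argument "moves" is a list of rows, each an object of numbers: "rx", "ry", "rz": the turn, a rotation vector about the tool's x, y, z in degrees; "dx", "dy", "dz": the shift along the tool's x, y, z in mm; "gripper": the opening, from -1 (shut) to 1 (fully open). In form: [{"rx": .., "ry": .., "rz": .., "dx": .., "dy": .., "dz": .., "gripper": ..}, ...]. A call has 1 to 20 rows; each row shifts and turns the commanded pose from where the row before left it, along the tool's axes as they then stand; what a row does not reach is not made up. A row lasts 1/8 s, in which the tool goes at most 62.5 mm and 10.7 degrees, less where a joint would pass 70% of its speed; a pose out of reach is approached as far as the arm can. A call is refused whole if a number of a shift passes 62.5 or a number of a turn 10.7, either way. A call with a gripper value outside its range is refused whole. The fingers move at their own pace and stop on an object; "grip_force" is the grip in N (left out, the last holds). Time passes only in rows, so rows that do not move let the fingers close. It gives the time, the measured TCP pose, the force, the opening and the grip force at its end, in the units of the state.
- r.get_obs(): the state, without advancing time (a new reading comes with each control period).
- r.grab_frame(name): name is "scene" or "top" or "wrist"; returns the picture (420x560x3 uint8, blue, green, red); there is no depth.
- r.camera_info(name): a dict with "mtx" (3x3 intrinsics, pixels), "rvec" (rotation vector, rad) and "tvec" (3), from world to camera coordinates, as OpenCV has them. Camera axes: x right, y down, z forward; pixel columns grow to the right and rows downward; lengths in m; the calibration is good to about 2 mm. A picture is of the moment at which its call begins: read the wrist's pose just before it. camera_info takes no time and is no camera call; for the wrist camera it gives the pose at the moment of the call.
- r.hand_in(): hands the job in; it is judged then, once.
The state is a dict: "clock": time; "joints": joint angles; "qvel": joint speeds; "tau": joint torques, N m; "tcp_pos": TCP position; "orientation": TCP orientation; "contact_force": force on the tool from outside, world axes, zero at the start; "moment": the same for the moment, N m; "grip_width": finger opening in m; "gripper_force": force on a finger pad.
Only numpy, scipy, OpenCV 4.12 (cv2) and the standard library are available. Lean on these libraries where they do the work, as an engineer would, in place of code of your own. Each camera call takes 0.05 s, during which the arm holds its last target. There are 200 camera calls.

### The job

Take the worn brake pad out of the sprung cradle and leave it in the black scrap tray. Then, from the three thicker new pads leaning in the sloping rack, choose the one of the same width as the worn pad, stand it upright on the cradle's platform and push it down until both catches have snapped over its ears and hold it down when you let go. Leave the other two pads in their slots and do not disturb the spray can, the grease jar or the wrench.

Things in the scene. Friction and masses are not known exactly. Their poses are not given: they have to be found in the camera images.
- pad_worn: Worn pad: steel plate 7 mm thick, dark friction block on its +x face; 80 mm tall, 11 mm thick in all (x), body 92 mm wide (y); steel ears at 50 to 62 mm height stick out 10 mm at each end: 112 mm over the ears. Origin: middle of bottom edge; z up to its top edge. About 0.4 kg; stands loose on the raised cradle platform, y along the cradle's y.
- pad_worn_mid (a point): Point of the worn pad 40 mm above the middle of its bottom edge.
- pad_right: New pad as wide as the worn one, the one to fit: steel plate 7 mm thick, dark friction block on its +x face; 80 mm tall, 18 mm thick in all (x), body 92 mm wide (y); steel ears at 50 to 62 mm height stick out 10 mm at each end: 112 mm over the ears. Origin: middle of bottom edge; z up to its top edge. About 0.5 kg, in a slot of the rack (which one varies).
- pad_narrow: New pad, too narrow: steel plate 7 mm thick, dark friction block on its +x face; 80 mm tall, 18 mm thick in all (x), body 78 mm wide (y); steel ears at 50 to 62 mm height stick out 10 mm at each end: 98 mm over the ears. Origin: middle of bottom edge; z up to its top edge. About 0.5 kg, in a slot of the rack (which one varies).
- pad_wide: New pad, too wide: steel plate 7 mm thick, dark friction block on its +x face; 80 mm tall, 18 mm thick in all (x), body 106 mm wide (y); steel ears at 50 to 62 mm height stick out 10 mm at each end: 126 mm over the ears. Origin: middle of bottom edge; z up to its top edge. About 0.5 kg, in a slot of the rack (which one varies).
- rack: Fixed rack, grey base 176 x 164 x 10 mm; origin: centre of its underside. Three aluminium slots one behind the other, at -60, 0 and +60 mm along its x. The pads, width along the rack's y, lean 25 degrees from upright with their tops towards the rack's +x side, away from the robot. Gap between pads, square to their faces: 36 mm.
- slot_mid (a point): Middle of the centre slot, where a pad's bottom edge rests, 30 mm above the bench (same height in all slots). The slot wall on the +x side reaches 40 mm up the pad, the lip on the other side 6 mm; the rest of the pad is clear.
- cradle: Fixed cradle, grey base 90 (x) x 180 (y) x 10 mm; origin: centre of its underside. Heights are from there. An upright channel in its middle, open above, takes a pad standing with its width along y, either face forward. End guides at y = +-49 to 57 mm are 76 mm high, catch housings at y = +-75 to 89 mm are 88 mm high.
- channel (a point): Middle of the channel's floor (the platform top, when up), 60 mm high. The channel is 24 mm in x by 98 mm in y. Its long walls, x = +-12 to 18 mm, rise to 76 mm and flare outwards up to 88 mm only at |y| 33 to 49 mm; between is a gap 66 mm wide for fingers, down to 50 mm height.
- platform (a joint): Sinking of the sprung platform, m: 0 up (top 60 mm above the cradle's underside), 0.038 bottomed. Spring 6.8 N when up, 11 N at the bottom; a pad's weight does not sink it. A fitting pad's ears pass below the catches at 0.034 and it is then held there (pad bottom 26 mm, top 106 mm above the underside). Pushing takes up to about 18 N.
- catch_left (a joint): Spring catch at the cradle's +y end, m: 0 sprung in, nose tip 50 mm from the cradle's middle; grows outwards to 0.013. Its sloping top (107 down to 90 mm above the cradle's underside) is pushed out by a pad's ear; its flat underside, at 88 mm, then holds the ear down. Snaps in by itself, spring under 1.2 N.
- catch_right (a joint): The same catch at the cradle's -y end.
- tray: Fixed black open scrap tray, 190 (x) x 170 (y) x 35 mm high, 4 mm walls, empty. Origin: centre of the underside.
- spray_can: Bystander: plain aluminium spray can, 64 mm diameter, 200 mm tall. Origin: centre of the underside.
- grease_jar: Bystander: white jar, 80 mm diameter, 90 mm tall. Origin: centre of the underside.
- wrench: Bystander: steel wrench lying flat, 190 mm long, its length along its x axis.
There are look-alikes about, which are no part of the job. What is shaped like the pad_right but orange is not meant. What is shaped like the pad_worn but orange is not meant.

How it is judged:
On the way, in this order (a step that is already met when the one before it is completed fails the run):
1. the worn pad lies in the scrap tray (x of pad_worn_mid in the frame of tray between -0.095 and 0.095 m and y of pad_worn_mid in the frame of tray between -0.085 and 0.085 m and z of pad_worn_mid in the frame of tray below 0.065 m), for 0.2 s.
2. the new pad of the same width is held down in the cradle by both catches (x of pad_right in the frame of cradle between -0.006 and 0.006 m and y of pad_right in the frame of cradle between -0.007 and 0.007 m and z of pad_right in the frame of cradle below 0.031 m and angle between pad_right's own z axis and vertical below 0.15 rad and angle between the y axis of pad_right and the y axis of cradle, either way round below 0.12 rad and value of joint platform above 0.03 m and value of joint each of catch_left, catch_right below 0.004 m), for 0.2 s.
At the end, for the whole second after the job is handed in: Worn pad in the tray. The new 112 mm pad in the cradle, within 6 mm of centre, upright to 0.15 rad, held more than 30 mm down, both catches in (under 4 mm). Both at rest. The other pads within 15 mm, and can, jar and wrench within 30 mm, of their starts (all of step 1 and all of step 2 and linear speed of each of pad_right, pad_worn below 0.02 m/s and distance of each of pad_narrow, pad_wide from where it was at the start of the episode below 0.015 m and distance of each of spray_can, grease_jar, wrench from where it was at the start of the episode below 0.03 m); the robot touches nothing.
It fails at once if a new pad of the wrong size is taken out of the rack (distance of any of pad_narrow, pad_wide from where it was at the start of the episode above 0.04 m).
It fails at once if the spray can or the grease jar is knocked over (angle between any of spray_can, grease_jar's own z axis and vertical above 0.5 rad).
It also fails if it takes over 67 s, if anything falls off the work surface, if the arm or the gripper's body presses on something with over 40 N, if the wrist force passes 120 N, or if a joint passes its speed limit or range.

## Working session

There is one attempt and no reset: what is moved stays moved. The work goes in short steps, Python scripts to look and compute and a tool call to move; the robot and the scene stay as the last step left them, time stands still between calls to the robot, and variables do not carry over. Pictures are saved under pics/ and viewed, at most 10 in all, crops included, and the job is handed in when it is done.

Besides the shell and the picture viewer there is one more tool, called after ">>>" by a JSON object that holds its "api" and its "payload", one argument or row to a line. step_arm: Moves the arm, as the interface text tells. Its arguments: {"type":"object","properties":{"moves":{"type":"array","items":{"type":"object","properties":{"rx":{"type":"number"},"ry":{"type":"number"},"rz":{"type":"number"},"dx":{"type":"number"},"dy":{"type":"number"},"dz":{"type":"number"},"gripper":{"type":"number"}}}},"grip_force":{"type":"number"}},"required":["moves"]}

```bash
mkdir -p pics
python3 - <<'E'
from bench import r
import cv2,numpy as np
np.set_printoptions(precision=4,suppress=True)
print(r.get_obs(), r.tcp_to_tips)
for n in ("scene","top"):
    c=r.camera_info(n); print(n,c)
    cv2.imwrite(f"pics/{n}0.png",r.grab_frame(n))
E
```

```text
{'clock': 0.0, 'joints': array([ 1.1889,  0.4778,  0.0224,  1.5565, -0.0115,  1.1093, -0.0831]), 'qvel': array([ 0.0005, -0.0001, -0.0022, -0.0009,  0.0003,  0.    , -0.001 ]), 'tau': array([  0.0004, -59.6451,   1.6082, -28.1195,   0.0124,   0.0095,
        -0.    ]), 'tcp_pos': array([ 0.1823, -0.6493,  0.2523]), 'orientation': array([-3.1104, -0.4285,  0.0006]), 'contact_force': array([ 0.9453, -0.1188, -0.9848]), 'moment': array([ 0.0788, -0.0659,  0.0135]), 'gripper_force': 0.0, 'grip_width': 0.08536212149776747} 0.022
scene {'mtx': array([[421.2507,   0.    , 273.7052],
       [  0.    , 421.2507, 210.7854],
       [  0.    ,   0.    ,   1.    ]]), 'rvec': array([ 2.1819,  1.4008, -0.4201]), 'tvec': array([-0.2607, -0.4064,  1.5668])}
top {'mtx': array([[526.7529,   0.    , 278.6605],
       [  0.    , 526.7529, 219.0839],
       [  0.    ,   0.    ,   1.    ]]), 'rvec': array([ 2.1689, -2.2032,  0.0632]), 'tvec': array([0.0239, 0.5963, 1.8053])}
```

View pics/top0.png

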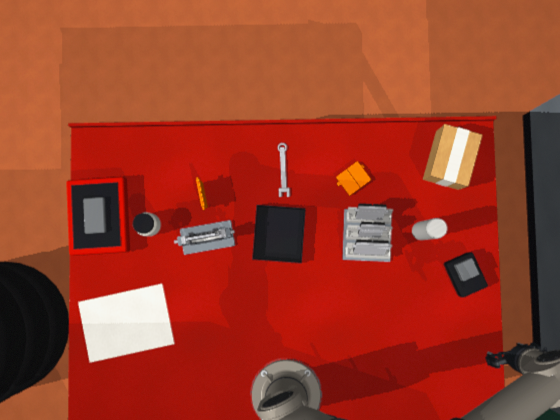

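View pics/scene0.png

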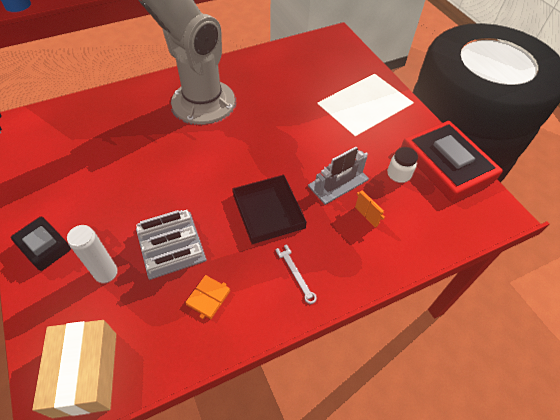

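The top view shows the rack at (367,234), tray (279,233), cradle (206,238) yawed, jar (147,224), can (430,229) and wrench (283,170). The scene view shows the same, with the worn pad at (344,163). Orange decoys are at (201,192) and (353,178) in the top view.

```bash
cat > h.py <<'E'
from bench import r
import cv2,numpy as np
from scipy.spatial.transform import Rotation as R
np.set_printoptions(precision=4,suppress=True)
def ray(c,px):
    M=cv2.Rodrigues(c["rvec"])[0]; t=np.array(c["tvec"]).ravel()
    px=np.atleast_2d(px).astype(float)
    d=np.c_[px,np.ones(len(px))]@np.linalg.inv(c["mtx"]).T@M
    return -M.T@t, d/np.linalg.norm(d,axis=1)[:,None]
def plane(c,px,z):
    o,d=ray(c,px); return o+d*((z-o[2])/d[:,2])[:,None]
def tri(c1,p1,c2,p2):
    out=[]
    for a,b in zip(np.atleast_2d(p1),np.atleast_2d(p2)):
        A=0;B=0
        for c,p in((c1,a),(c2,b)):
            o,d=ray(c,p);P=np.eye(3)-np.outer(d[0],d[0]);A=A+P;B=B+P@o
        out.append(np.linalg.solve(A,B))
    return np.array(out)
def proj(c,X): return cv2.projectPoints(np.atleast_2d(X).astype(float),c["rvec"],c["tvec"],c["mtx"],None)[0][:,0]
def wrist(name):
    c=r.camera_info("wrist"); f=r.grab_frame("wrist"); cv2.imwrite("pics/%s.png"%name,f); np.savez("pics/%s.npz"%name,**c); return c,f
E
python3 - <<'E'
from h import *
t=r.camera_info("top");s=r.camera_info("scene")
for n,p,z in [("rack",(367,234),.01),("tray",(279,233),.03),("cradle",(206,238),.05),("jar",(147,224),.09),("can",(430,229),.2),("wr",(283,170),0),("cr L",(179,238),.088),("cr R",(233,229),.088)]: print(n,plane(t,p,z))
# tray: black outline
for f,c,roi in((cv2.imread("pics/top0.png"),t,(240,190,80,90)),):
    x,y,w,h=roi; m=(f[y:y+h,x:x+w].max(2)<60).astype(np.uint8); cs=max(cv2.findContours(m,0,2)[0],key=cv2.contourArea)
    b=cv2.boxPoints(cv2.minAreaRect(cs))+[x,y]; print(plane(c,b,.035), plane(c,b,.035).mean(0))
w=r.camera_info("wrist"); o=r.get_obs()
Rt=R.from_rotvec(o["orientation"]).as_matrix(); print("tool",Rt)
M=cv2.Rodrigues(w["rvec"])[0]; print("cam in tool",Rt.T@(-M.T@w["tvec"].ravel()-o["tcp_pos"]), Rt.T@M.T, w["mtx"])
f=cv2.imread("pics/top0.png")
cr=[cv2.resize(f[a:a+80,b:b+80],(400,400),interpolation=cv2.INTER_CUBIC) for a,b in((195,165),(195,330))]
cv2.imwrite("pics/c1.png",np.hstack(cr))
E
```

```text
rack [[ 0.5404 -0.2911  0.01  ]]
tray [[0.548  0.0141 0.03  ]]
cradle [[0.5341 0.2624 0.05  ]]
jar [[0.5826 0.4531 0.09  ]]
can [[ 0.5467 -0.4565  0.2   ]]
wr [[ 0.7707 -0.0033  0.    ]]
cr L [[0.5344 0.3469 0.088 ]]
cr R [[0.5615 0.1667 0.088 ]]
[[ 0.4617  0.1061  0.035 ]
 [ 0.6472  0.0902  0.035 ]
 [ 0.6323 -0.0765  0.035 ]
 [ 0.447  -0.0596  0.035 ]] [0.5471 0.015  0.035 ]
tool [[ 0.9627  0.2704 -0.0006]
 [ 0.2704 -0.9627  0.0016]
 [-0.0001 -0.0016 -1.    ]]
cam in tool [ 0.0752  0.0001 -0.1217] [[ 0.0006 -0.9567 -0.2912]
 [ 1.      0.0006  0.0001]
 [ 0.0001 -0.2912  0.9567]] [[334.7477   0.     276.7924]
 [  0.     334.7477 213.6142]
 [  0.       0.       1.    ]]
```

View pics/c1.png

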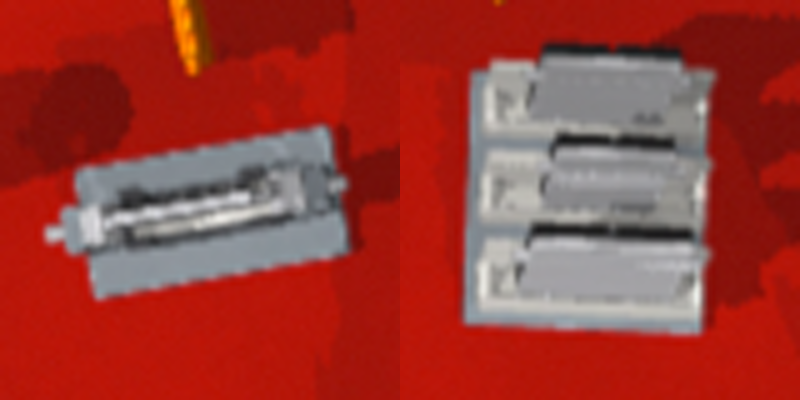

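The crop shows apparent pad widths of about 28 px (far slot), 25 px (middle) and 33 px (near), so the right pad looks like the one in the far slot. I'll go look at the rack with the wrist camera.

>>> {"api": "step_arm", "payload": {
  "moves": [
    {"rz": -10.3, "dz": -17},
    {"rz": -10.3, "dz": -17},
    {"rz": -10.3, "dz": -17},
    {"rz": -10.3, "dz": -17},
    {"rz": -10.3, "dz": -17},
    {"rz": -10.3, "dz": -17},
    {"rz": -10.3, "dz": -17},
    {"dx": 41, "dy": 40},
    {"dx": 41, "dy": 40},
    {"dx": 41, "dy": 40},
    {"dx": 41, "dy": 40},
    {"dx": 41, "dy": 40},
    {"dx": 41, "dy": 40},
    {"dx": 41, "dy": 40},
    {"dx": 41, "dy": 40},
    {"dx": 41, "dy": 40},
    {},
    {}
  ]
}}

```text
invalid input at $.moves[0]: expected keys rx, ry, rz, dx, dy, dz, gripper
```

Run:
```python
from h import *
o=r.get_obs(); print(o["clock"],o["tcp_pos"],R.from_rotvec(o["orientation"]).as_matrix())
wrist("w1")
```

```text
0.1 [ 0.1824 -0.6494  0.2524] [[ 0.9627  0.2704 -0.0006]
 [ 0.2704 -0.9627  0.0016]
 [-0.0001 -0.0016 -1.    ]]
```

View pics/w1.png

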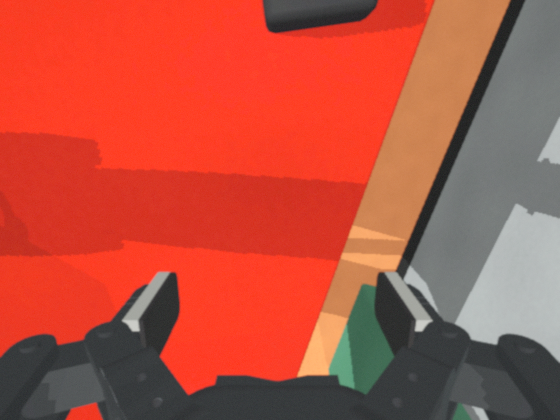

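The call was refused because every key is required, and the picture shows only bare table and the fingers. Retrying with full rows.

>>> {"api": "step_arm", "payload": {
  "moves": [
    {"rx": 0, "ry": 0, "rz": -10.3, "dx": 0, "dy": 0, "dz": -17, "gripper": 1},
    {"rx": 0, "ry": 0, "rz": -10.3, "dx": 0, "dy": 0, "dz": -17, "gripper": 1},
    {"rx": 0, "ry": 0, "rz": -10.3, "dx": 0, "dy": 0, "dz": -17, "gripper": 1},
    {"rx": 0, "ry": 0, "rz": -10.3, "dx": 0, "dy": 0, "dz": -17, "gripper": 1},
    {"rx": 0, "ry": 0, "rz": -10.3, "dx": 0, "dy": 0, "dz": -17, "gripper": 1},
    {"rx": 0, "ry": 0, "rz": -10.3, "dx": 0, "dy": 0, "dz": -17, "gripper": 1},
    {"rx": 0, "ry": 0, "rz": -10.3, "dx": 0, "dy": 0, "dz": -17, "gripper": 1},
    {"rx": 0, "ry": 0, "rz": 0, "dx": 41, "dy": 40, "dz": 0, "gripper": 1},
    {"rx": 0, "ry": 0, "rz": 0, "dx": 41, "dy": 40, "dz": 0, "gripper": 1},
    {"rx": 0, "ry": 0, "rz": 0, "dx": 41, "dy": 40, "dz": 0, "gripper": 1},
    {"rx": 0, "ry": 0, "rz": 0, "dx": 41, "dy": 40, "dz": 0, "gripper": 1},
    {"rx": 0, "ry": 0, "rz": 0, "dx": 41, "dy": 40, "dz": 0, "gripper": 1},
    {"rx": 0, "ry": 0, "rz": 0, "dx": 41, "dy": 40, "dz": 0, "gripper": 1},
    {"rx": 0, "ry": 0, "rz": 0, "dx": 41, "dy": 40, "dz": 0, "gripper": 1},
    {"rx": 0, "ry": 0, "rz": 0, "dx": 41, "dy": 40, "dz": 0, "gripper": 1},
    {"rx": 0, "ry": 0, "rz": 0, "dx": 41, "dy": 40, "dz": 0, "gripper": 1},
    {"rx": 0, "ry": 0, "rz": 0, "dx": 0, "dy": 0, "dz": 0, "gripper": 1},
    {"rx": 0, "ry": 0, "rz": 0, "dx": 0, "dy": 0, "dz": 0, "gripper": 1}
  ]
}}

```text
clock: 2.4
tcp_pos: [0.5561, -0.2955, 0.3718]
orientation: [-2.264, -2.178, 0.002]
contact_force: [-0.2, -0.8, 0.8]
grip_width: 0.0849
gripper_force: 0.0
```

Run:
```python
from h import *
o=r.get_obs(); print(o["clock"],o["tcp_pos"],R.from_rotvec(o["orientation"]).as_matrix())
wrist("w2")
```

```text
2.4 [ 0.5561 -0.2955  0.3718] [[ 0.0387  0.9992 -0.0011]
 [ 0.9993 -0.0387 -0.0003]
 [-0.0003 -0.0011 -1.    ]]
```

View pics/w2.png

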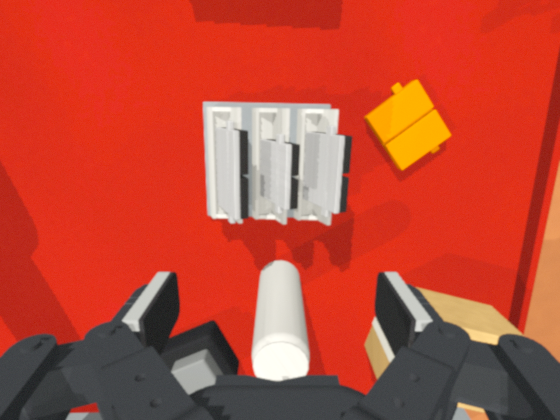

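The wrist view shows the rack at (270,160). The dark friction edges measure 86 px (near, x≈245), 65 px (middle, x≈295) and 77 px (far, x≈347), which matches 106/78/92 mm, so the right pad is in the far slot. Next I take a second rack view on the way, then go to the cradle.

>>> {"api": "step_arm", "payload": {
  "moves": [
    {"rx": 0, "ry": 0, "rz": 0, "dx": 50, "dy": 0, "dz": 0, "gripper": 1},
    {"rx": 0, "ry": 0, "rz": 0, "dx": 50, "dy": 0, "dz": 0, "gripper": 1},
    {"rx": 0, "ry": 0, "rz": 0, "dx": 0, "dy": 0, "dz": 0, "gripper": 1},
    {"rx": 0, "ry": 0, "rz": 0, "dx": 0, "dy": 0, "dz": 0, "gripper": 1}
  ]
}}

```text
clock: 2.95
tcp_pos: [0.5596, -0.1973, 0.3724]
orientation: [2.266, 2.174, -0.002]
contact_force: [-0.5, -0.6, -0.2]
grip_width: 0.0857
gripper_force: 0.0
```

Run:
```python
from h import *
wrist("w3")
```

>>> {"api": "step_arm", "payload": {
  "moves": [
    {"rx": 0, "ry": 0, "rz": -3, "dx": 50, "dy": 0, "dz": 0, "gripper": 1},
    {"rx": 0, "ry": 0, "rz": -3, "dx": 50, "dy": 0, "dz": 0, "gripper": 1},
    {"rx": 0, "ry": 0, "rz": -3, "dx": 50, "dy": 0, "dz": 0, "gripper": 1},
    {"rx": 0, "ry": 0, "rz": -1, "dx": 50, "dy": 0, "dz": 0, "gripper": 1},
    {"rx": 0, "ry": 0, "rz": 0, "dx": 50, "dy": 0, "dz": 0, "gripper": 1},
    {"rx": 0, "ry": 0, "rz": 0, "dx": 50, "dy": 0, "dz": 0, "gripper": 1},
    {"rx": 0, "ry": 0, "rz": 0, "dx": 50, "dy": 0, "dz": 0, "gripper": 1},
    {"rx": 0, "ry": 0, "rz": 0, "dx": 50, "dy": 0, "dz": 0, "gripper": 1},
    {"rx": 0, "ry": 0, "rz": 0, "dx": 50, "dy": 0, "dz": 0, "gripper": 1},
    {"rx": 0, "ry": 0, "rz": 0, "dx": 50, "dy": 0, "dz": 0, "gripper": 1},
    {"rx": 0, "ry": 0, "rz": 0, "dx": 0, "dy": 0, "dz": 0, "gripper": 1},
    {"rx": 0, "ry": 0, "rz": 0, "dx": 0, "dy": 0, "dz": 0, "gripper": 1}
  ]
}}

```text
clock: 4.5
tcp_pos: [0.5131, 0.2997, 0.3718]
orientation: [2.068, 2.364, -0.002]
contact_force: [0.9, -0.6, 0.2]
grip_width: 0.0853
gripper_force: 0.0
```

Run:
```python
from h import *
o=r.get_obs(); print(o["clock"],o["tcp_pos"],R.from_rotvec(o["orientation"]).as_matrix())
c,f=wrist("w4")
print(proj(c,[.534,.2624,.1]))
```

```text
4.5 [0.5131 0.2997 0.3718] [[-0.1328  0.9911 -0.0002]
 [ 0.9911  0.1328 -0.0012]
 [-0.0012 -0.0004 -1.    ]]
[[288.8739 208.8067]]
```

>>> {"api": "step_arm", "payload": {
  "moves": [
    {"rx": 0, "ry": 0, "rz": 0, "dx": -10, "dy": 10, "dz": 40, "gripper": 1},
    {"rx": 0, "ry": 0, "rz": 0, "dx": -10, "dy": 10, "dz": 40, "gripper": 1},
    {"rx": 0, "ry": 0, "rz": 0, "dx": 0, "dy": 0, "dz": 0, "gripper": 1},
    {"rx": 0, "ry": 0, "rz": 0, "dx": 0, "dy": 0, "dz": 0, "gripper": 1}
  ]
}}

```text
clock: 5.05
tcp_pos: [0.5349, 0.2844, 0.2939]
orientation: [2.067, 2.365, 0.003]
contact_force: [0.4, 0.5, -0.0]
grip_width: 0.0853
gripper_force: 0.0
```

Run:
```python
from h import *
o=r.get_obs(); print(o["clock"],o["tcp_pos"])
c,f=wrist("w5")
p=proj(c,[.534,.2624,.1])[0]; print(p)
g=cv2.imread("pics/w4.png"); 
def crop(f,x,y,w,h,s): return cv2.resize(f[y:y+h,x:x+w],(w*s,h*s),interpolation=cv2.INTER_CUBIC)
x5,y5=int(p[0])-100,int(p[1])-145; print("w5 crop org",x5,y5)
a=crop(f,x5,y5,200,300,2); b=crop(g,190,120,200,150,2)
d=cv2.imread("pics/w3.png"); cd=r.camera_info("top")
dd=crop(d,190,170,200,150,2)
cv2.imwrite("pics/c2.png",np.hstack([a,np.vstack([b,dd])]))
```

```text
5.05 [0.5349 0.2844 0.2939]
[271.5447 213.6708]
w5 crop org 171 68
```

View pics/c2.png

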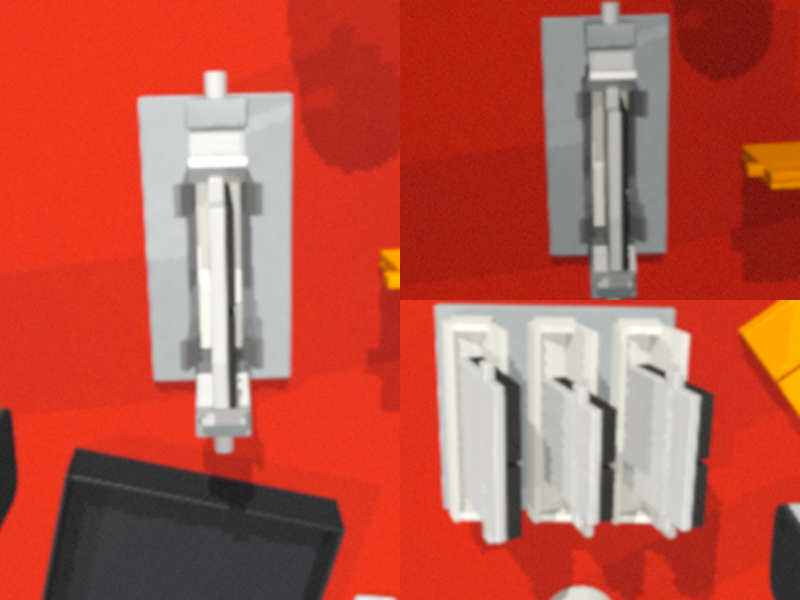

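w5 (left) shows the cradle base corners at crop pixels (138,97), (292,93), (291,377), (154,381), and the worn pad's top edge running from (217,178) to (219,408) with the friction on the right (+x) side. The rack crop again shows the middle-width pad in the far slot.

Run:
```python
from h import *
c4=np.load("pics/w4.npz");c5=np.load("pics/w5.npz");c2=np.load("pics/w2.npz");c3=np.load("pics/w3.npz")
f5=lambda p:np.array(p)/2.+[171,68]
f4=lambda p:(np.array(p)-[400,0])/2.+[190,120]
f3=lambda p:(np.array(p)-[400,300])/2.+[190,170]
b=plane(c5,f5([(138,97),(292,93),(291,377),(154,381)]),.01); print("base",b,b.mean(0),[np.linalg.norm(b[i]-b[i-1]) for i in range(4)])
b=plane(c4,f4([(541,17),(669,13),(667,253),(551,256)]),.01); print("base4",b,b.mean(0),[np.linalg.norm(b[i]-b[i-1]) for i in range(4)])
t=tri(c5,f5([(217,178),(220,408)]),c4,f4([(613,89),(616,270)])); print("pad top tri",t)
p=plane(c5,f5([(209,178),(226,178),(211,408),(229,408),(236,300)]),.14); print("plane .14",p)
# refine edges by mask of red/gray for w5 and w2,w3 rack base
for n,c,roi in(("w5",c5,(225,105,110,160)),("w3",c3,(190,165,200,120)),("w2",c2,(190,90,170,140))):
    f=cv2.imread(f"pics/{n}.png");x,y,w,h=roi;q=f[y:y+h,x:x+w].astype(int)
    m=((q.max(2)-q.min(2)<60)&(q.max(2)>20)).astype(np.uint8)
    k=max(cv2.findContours(m,0,1)[0],key=cv2.contourArea)
    a=cv2.approxPolyDP(k,3,True)[:,0]+[x,y]; print(n,a.tolist())
f=cv2.imread("pics/w2.png");g=cv2.imread("pics/w3.png")
cr=lambda f,x,y:cv2.resize(f[y:y+150,x:x+100],(400,600),interpolation=cv2.INTER_CUBIC)
cv2.imwrite("pics/c3.png",np.hstack([cr(f,270,90),cr(g,290,165)]))
```

```text
base [[0.4846 0.3474 0.01  ]
 [0.5731 0.3616 0.01  ]
 [0.6028 0.1846 0.01  ]
 [0.5136 0.1696 0.01  ]] [0.5435 0.2658 0.01  ] [np.float64(0.1800891400141367), np.float64(0.0895684461341656), np.float64(0.17954525621175735), np.float64(0.09038208246883975)]
base4 [[0.4846 0.3476 0.01  ]
 [0.573  0.3622 0.01  ]
 [0.603  0.1837 0.01  ]
 [0.5139 0.1691 0.01  ]] [0.5436 0.2657 0.01  ] [np.float64(0.18085120289585493), np.float64(0.08959870497914704), np.float64(0.181067144335033), np.float64(0.09036042316981675)]
pad top tri [[0.5334 0.3209 0.1227]
 [0.5487 0.2218 0.1425]]
plane .14 [[0.5298 0.323  0.14  ]
 [0.5367 0.324  0.14  ]
 [0.5446 0.2202 0.14  ]
 [0.5527 0.2213 0.14  ]
 [0.5484 0.2727 0.14  ]]
w5 [[274, 105], [272, 116], [240, 118], [248, 257], [268, 257], [269, 264], [295, 264], [296, 256], [315, 255], [316, 115], [284, 115], [283, 105]]
w3 [[208, 173], [211, 263], [217, 279], [249, 284], [253, 274], [257, 280], [275, 280], [279, 284], [292, 279], [319, 284], [341, 281], [340, 249], [346, 218], [332, 210], [334, 188], [327, 184], [326, 174]]
w2 [[203, 102], [209, 215], [227, 218], [231, 223], [248, 216], [285, 223], [291, 216], [329, 224], [332, 212], [345, 210], [347, 178], [341, 174], [348, 171], [351, 137], [336, 133], [337, 109], [331, 109], [329, 104]]
```

View pics/c3.png

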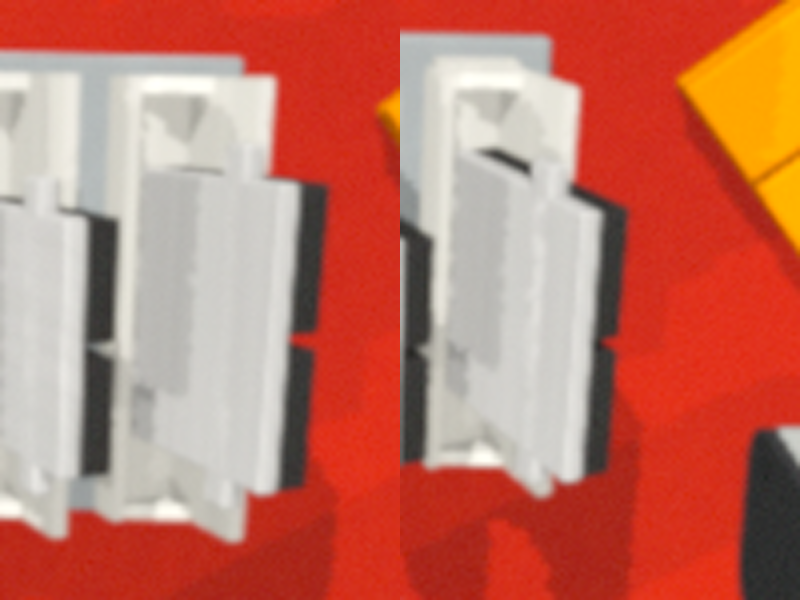

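Cradle centre is (0.5435, 0.2658) with its y axis at azimuth 99.4°, and the base measures 180×90 mm as given. The triangulated pad top is about 0.12–0.14 m, consistent with the stated 0.14. Descending on the worn pad.

>>> {"api": "step_arm", "payload": {
  "grip_force": 50,
  "moves": [
    {"rx": 0, "ry": 0, "rz": -1.8, "dx": 0, "dy": 0, "dz": 20, "gripper": 1},
    {"rx": 0, "ry": 0, "rz": 0, "dx": -20, "dy": 5.5, "dz": 30, "gripper": 1},
    {"rx": 0, "ry": 0, "rz": 0, "dx": 0, "dy": 0, "dz": 32, "gripper": 1},
    {"rx": 0, "ry": 0, "rz": 0, "dx": 0, "dy": 0, "dz": 30, "gripper": 1},
    {"rx": 0, "ry": 0, "rz": 0, "dx": 0, "dy": 0, "dz": 30, "gripper": 1},
    {"rx": 0, "ry": 0, "rz": 0, "dx": 0, "dy": 0, "dz": 30, "gripper": 1},
    {"rx": 0, "ry": 0, "rz": 0, "dx": 0, "dy": 0, "dz": 0, "gripper": 1},
    {"rx": 0, "ry": 0, "rz": 0, "dx": 0, "dy": 0, "dz": 0, "gripper": -1},
    {"rx": 0, "ry": 0, "rz": 0, "dx": 0, "dy": 0, "dz": 0, "gripper": -1},
    {"rx": 0, "ry": 0, "rz": 0, "dx": 0, "dy": 0, "dz": 0, "gripper": -1},
    {"rx": 0, "ry": 0, "rz": 0, "dx": 0, "dy": 0, "dz": 0, "gripper": -1},
    {"rx": 0, "ry": 0, "rz": 0, "dx": 0, "dy": 0, "dz": 0, "gripper": -1},
    {"rx": 0, "ry": 0, "rz": 0, "dx": 0, "dy": 0, "dz": 0, "gripper": -1}
  ]
}}

```text
clock: 6.72
tcp_pos: [0.5433, 0.2657, 0.1206]
orientation: [2.028, 2.399, 0.001]
contact_force: [0.8, -0.2, 2.4]
grip_width: 0.0104
gripper_force: 52.3
```

Run:
```python
from h import *
c2=np.load("pics/w2.npz");c3=np.load("pics/w3.npz")
A=lambda p:np.array(p)/4.+[270,90]
B=lambda p:(np.array(p)-[400,0])/4.+[290,165]
# far pad: top plate edge +y corner, -y corner, friction top corner +y, notch, friction -y, ear+ tip, ear- tip?
pa=[(298,182),(272,494),(328,186),(302,340),(303,486)]
pb=[(602,205),(578,480),(627,210),(606,345),(605,470)]
names=["plate+y(front top)","plate-y","fric+y","notch","fric-y"]
for n,x in zip(names,tri(c2,A(pa),c3,A(np.array(pb)-[400,0])-[270,90]+[290,165])): print(n,x)
# base corners far edge (+y side) at z=.01
for c,F,p in((c2,A,[(243,58)]),(c3,B,[(551,37)])): print("base +x+y",plane(c,F(p),.01))
print("base -x+y", plane(c2,(203,102),.01),plane(c3,(208,173),.01))
# slot top wall ends
print("wall tri", tri(c2,A([(276,78)]),c3,B([(581,88)])))
print("lip corner",tri(c2,A([(110,76)]),c3,B([(432,60)])))
print("near pad fric top", )
o=r.get_obs();print(o["tcp_pos"],o["grip_width"],o["gripper_force"])
```

```text
plate+y(front top) [ 0.6372 -0.2505  0.0976]
plate-y [ 0.6299 -0.3428  0.103 ]
fric+y [ 0.6449 -0.2518  0.0998]
notch [ 0.6384 -0.2959  0.1016]
fric-y [ 0.6398 -0.3418  0.0989]
base +x+y [[ 0.634  -0.2147  0.01  ]]
base +x+y [[ 0.6344 -0.2137  0.01  ]]
base -x+y [[ 0.459  -0.2047  0.01  ]] [[ 0.4599 -0.2047  0.01  ]]
wall tri [[ 0.6367 -0.2216  0.0605]]
lip corner [[ 0.5891 -0.2189  0.0176]]
near pad fric top
[0.5433 0.2657 0.1206] 0.010357264341293228 52.26575195789337
```

Pad gripped (10.4 mm ≈ 11 mm). Rack centre is (0.5425, -0.2913) with its x axis at azimuth -3.1°. The far pad top came out at about (0.635, -0.297, 0.10) against a predicted (0.636, -0.296, 0.1025), so they agree. Carrying the worn pad to the tray.

>>> {"api": "step_arm", "payload": {
  "moves": [
    {"rx": 0, "ry": 0, "rz": 0, "dx": 0, "dy": 0, "dz": -20, "gripper": -1},
    {"rx": 0, "ry": 0, "rz": 0, "dx": 0, "dy": 0, "dz": -40, "gripper": -1},
    {"rx": 0, "ry": 0, "rz": 0, "dx": 0, "dy": 0, "dz": -40, "gripper": -1},
    {"rx": 0, "ry": 0, "rz": 0, "dx": 0, "dy": 0, "dz": -40, "gripper": -1},
    {"rx": 0, "ry": 0, "rz": 0, "dx": -30, "dy": -4.5, "dz": 0, "gripper": -1},
    {"rx": 0, "ry": 0, "rz": 0, "dx": -50, "dy": -7.5, "dz": 0, "gripper": -1},
    {"rx": 0, "ry": 0, "rz": 0, "dx": -50, "dy": -7.5, "dz": 0, "gripper": -1},
    {"rx": 0, "ry": 0, "rz": 0, "dx": -50, "dy": -7.5, "dz": 0, "gripper": -1},
    {"rx": 0, "ry": 0, "rz": 0, "dx": -45, "dy": -6.5, "dz": 0, "gripper": -1},
    {"rx": 0, "ry": 0, "rz": 0, "dx": -23, "dy": -3.5, "dz": 0, "gripper": -1},
    {"rx": 0, "ry": 0, "rz": 4, "dx": 0, "dy": 0, "dz": 30, "gripper": -1},
    {"rx": 0, "ry": 0, "rz": 4, "dx": 0, "dy": 0, "dz": 40, "gripper": -1},
    {"rx": 0, "ry": 0, "rz": 4, "dx": 0, "dy": 0, "dz": 40, "gripper": -1},
    {"rx": 0, "ry": 0, "rz": 0, "dx": 0, "dy": 0, "dz": 40, "gripper": -1},
    {"rx": 0, "ry": 0, "rz": 0, "dx": 0, "dy": 0, "dz": 30, "gripper": -1},
    {"rx": 0, "ry": 0, "rz": 0, "dx": 0, "dy": 0, "dz": 10, "gripper": -1},
    {"rx": 0, "ry": 0, "rz": 0, "dx": 0, "dy": 0, "dz": 0, "gripper": -1},
    {"rx": 0, "ry": 0, "rz": 0, "dx": 0, "dy": 0, "dz": 0, "gripper": -1}
  ]
}}

```text
clock: 8.98
tcp_pos: [0.5489, 0.0152, 0.0718]
orientation: [2.267, 2.173, 0.003]
contact_force: [-0.5, -0.2, -4.1]
grip_width: 0.0104
gripper_force: 51.3
```

>>> {"api": "step_arm", "payload": {
  "moves": [
    {"rx": 0, "ry": 0, "rz": 0, "dx": 0, "dy": 0, "dz": 4, "gripper": -1},
    {"rx": 0, "ry": 0, "rz": 0, "dx": 0, "dy": 0, "dz": 0, "gripper": -1},
    {"rx": 0, "ry": 0, "rz": 0, "dx": 0, "dy": 0, "dz": 0, "gripper": 1},
    {"rx": 0, "ry": 0, "rz": 0, "dx": 0, "dy": 0, "dz": 0, "gripper": 1},
    {"rx": 0, "ry": 0, "rz": 0, "dx": 0, "dy": 0, "dz": 0, "gripper": 1},
    {"rx": 0, "ry": 0, "rz": 0, "dx": 0, "dy": 0, "dz": 0, "gripper": 1},
    {"rx": 0, "ry": 0, "rz": 0, "dx": 0, "dy": 0, "dz": -30, "gripper": 1},
    {"rx": 0, "ry": 0, "rz": 0, "dx": 0, "dy": 0, "dz": -50, "gripper": 1},
    {"rx": 0, "ry": 0, "rz": 0, "dx": 0, "dy": 0, "dz": -60, "gripper": 1},
    {"rx": 0, "ry": 0, "rz": 0, "dx": 0, "dy": 0, "dz": -60, "gripper": 1},
    {"rx": 0, "ry": 0, "rz": 0, "dx": 0, "dy": 0, "dz": 0, "gripper": 1}
  ]
}}

```text
clock: 10.35
tcp_pos: [0.5506, 0.0158, 0.2715]
orientation: [2.263, 2.169, 0.011]
contact_force: [0.5, -0.2, -0.8]
grip_width: 0.0857
gripper_force: 0.0
```

Run:
```python
from h import *
o=r.get_obs(); print(o["clock"],o["tcp_pos"],o["orientation"],o["joints"])
c,f=wrist("w6"); g=r.grab_frame("scene")
cv2.imwrite("pics/c4.png",np.hstack([cv2.resize(f,(400,300)),cv2.resize(g[140:290,200:400],(400,300))]))
```

```text
10.35 [0.5506 0.0158 0.2715] [2.2629 2.1693 0.0111] [ 0.388   0.318  -0.6487  1.8064  0.2186  1.079  -0.381 ]
```

View pics/c4.png

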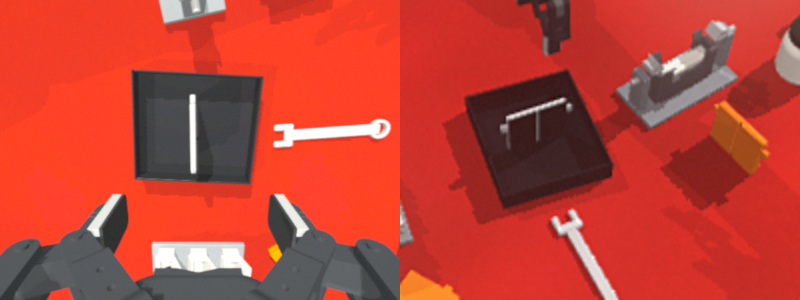

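The worn pad stands in the tray at about (193,135) in the left image, centred and within limits, and the cradle is empty. Now the pre-grasp over the far rack slot.

>>> {"api": "step_arm", "payload": {
  "moves": [
    {"rx": 0, "ry": 0, "rz": 0.7, "dx": 0, "dy": 0, "dz": 0, "gripper": 0},
    {"rx": 0, "ry": 0, "rz": 0, "dx": -35, "dy": 16, "dz": 0, "gripper": 0},
    {"rx": 0, "ry": 0, "rz": 0, "dx": -48, "dy": 22, "dz": 0, "gripper": 0},
    {"rx": 0, "ry": 0, "rz": 0, "dx": -48, "dy": 22, "dz": 0, "gripper": 0},
    {"rx": 0, "ry": 0, "rz": 0, "dx": -48, "dy": 22, "dz": 0, "gripper": 0},
    {"rx": 0, "ry": 0, "rz": 0, "dx": -48, "dy": 22, "dz": 0, "gripper": 0},
    {"rx": 0, "ry": 0, "rz": 0, "dx": -48, "dy": 22, "dz": 0, "gripper": 0},
    {"rx": 0, "ry": 0, "rz": 0, "dx": -32, "dy": 17, "dz": 0, "gripper": 0},
    {"rx": 8.4, "ry": 0, "rz": 0, "dx": 0, "dy": 0, "dz": 0, "gripper": 0},
    {"rx": 8.3, "ry": 0, "rz": 0, "dx": 0, "dy": 0, "dz": 0, "gripper": 0},
    {"rx": 8.3, "ry": 0, "rz": 0, "dx": 0, "dy": 0, "dz": 0, "gripper": 0},
    {"rx": 0, "ry": 0, "rz": 0, "dx": 0, "dy": 0, "dz": 0, "gripper": 0},
    {"rx": 0, "ry": 0, "rz": 0, "dx": 0, "dy": 0, "dz": 0, "gripper": 0},
    {"rx": 0, "ry": 0, "rz": 0, "dx": 0, "dy": 0, "dz": 0, "gripper": 0}
  ]
}}

```text
clock: 12.2
tcp_pos: [0.6735, -0.3001, 0.2676]
orientation: [-2.032, -1.922, 0.424]
contact_force: [0.2, -0.6, 0.3]
grip_width: 0.0426
gripper_force: 0.0
```

```bash
cat > rk.py <<'E'
from h import *
o=r.get_obs(); T=R.from_rotvec(o["orientation"]).as_matrix(); p=o["tcp_pos"]
print(o["clock"],p,o["grip_width"],o["joints"]); 
a=np.radians(-3.1); rx=np.array([np.cos(a),np.sin(a),0]); ry=np.array([-rx[1],rx[0],0]); u=np.sin(np.radians(25))*rx+np.cos(np.radians(25))*np.array([0,0,1])
P=np.array([.5425,-.2913,.03])+.06*rx
Tt=np.c_[ry,np.cross(-u,ry),-u]
print("turn deg",np.degrees(R.from_matrix(T.T@Tt).as_rotvec()))
for h in(100,67): print(h,"shift mm",T.T@(P+h/1000*u-p)*1000)
E
python3 - <<'E'
from rk import *
c,f=wrist("w7")
X=np.array([[-2,46,80],[-2,-46,80],[9,46,80],[9,-46,80],[-9,46,80],[-9,-46,80]])/1000.
n=np.cross(ry,u)
W=P+X[:,:1]*n+X[:,1:2]*ry+X[:,2:]*u
q=proj(c,W); print(q)
for a in q: cv2.circle(f,tuple(int(v) for v in np.round(a)),2,(255,0,255),-1)
x,y=q.mean(0).astype(int); x=max(x-100,0);y=max(min(y-75,270),0)
cv2.imwrite("pics/c5.png",cv2.resize(f[y:y+150,x:x+200],(800,600),interpolation=cv2.INTER_CUBIC)); print(x,y)
E
```

```text
12.2 [ 0.6735 -0.3001  0.2676] 0.04255370448480872 [ 0.4744  0.8501 -0.4041  0.9654  0.3427  1.8092  0.0838]
turn deg [ 0.1514  0.0233 -0.0909]
100 shift mm [  1.7848  35.4654 145.5317]
67 shift mm [  1.7981  35.3782 178.5316]
[[315.7202 144.6536]
 [312.4445 245.7779]
 [328.7391 144.6364]
 [324.3341 245.7533]
 [307.4341 144.6646]
 [304.8773 245.7936]]
215 120
```

View pics/c5.png

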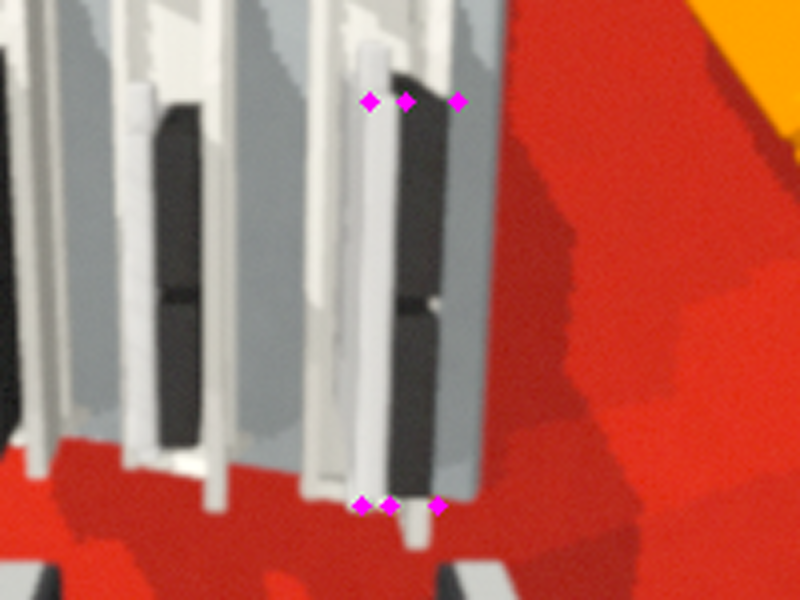

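The overlay shows my model 1 mm or less off (pad slightly to -x, yawed about 0.7° more), and the notch agrees. Correct, go halfway in and check joints.

>>> {"api": "step_arm", "payload": {
  "moves": [
    {"rx": 0, "ry": 0, "rz": -0.7, "dx": 0, "dy": 0, "dz": 0, "gripper": 0},
    {"rx": 0, "ry": 0, "rz": 0, "dx": 1, "dy": 17, "dz": 30, "gripper": 0},
    {"rx": 0, "ry": 0, "rz": 0, "dx": 1, "dy": 17.5, "dz": 35, "gripper": 0},
    {"rx": 0, "ry": 0, "rz": 0, "dx": 0, "dy": 0, "dz": 35, "gripper": 0},
    {"rx": 0, "ry": 0, "rz": 0, "dx": 0, "dy": 0, "dz": 15, "gripper": 0},
    {"rx": 0, "ry": 0, "rz": 0, "dx": 0, "dy": 0, "dz": 0, "gripper": 0},
    {"rx": 0, "ry": 0, "rz": 0, "dx": 0, "dy": 0, "dz": 0, "gripper": 0}
  ]
}}

```text
clock: 13.12
tcp_pos: [0.6579, -0.2962, 0.1494]
orientation: [-2.018, -1.934, 0.421]
contact_force: [0.6, 0.0, 0.5]
grip_width: 0.0426
gripper_force: 0.0
```

```bash
python3 rk.py
```

```text
13.125 [ 0.6579 -0.2962  0.1494] 0.042594811432402145 [ 0.4991  0.907  -0.4082  1.1302  0.3655  1.6018  0.0523]
turn deg [0.1752 0.0165 0.661 ]
100 shift mm [-1.3264  0.0581 31.6691]
67 shift mm [-1.3163 -0.0428 64.669 ]
```

>>> {"api": "step_arm", "payload": {
  "grip_force": 60,
  "moves": [
    {"rx": 0, "ry": 0, "rz": 0, "dx": -1, "dy": -1, "dz": 14, "gripper": 0},
    {"rx": 0, "ry": 0, "rz": 0, "dx": 0, "dy": 0, "dz": 20, "gripper": 0},
    {"rx": 0, "ry": 0, "rz": 0, "dx": 0, "dy": 0, "dz": 20, "gripper": 0},
    {"rx": 0, "ry": 0, "rz": 0, "dx": 0, "dy": 0, "dz": 10, "gripper": 0},
    {"rx": 0, "ry": 0, "rz": 0, "dx": 0, "dy": 0, "dz": 0, "gripper": 0},
    {"rx": 0, "ry": 0, "rz": 0, "dx": 0, "dy": 0, "dz": 0, "gripper": 0}
  ]
}}

```text
clock: 13.88
tcp_pos: [0.6296, -0.2955, 0.0907]
orientation: [-2.017, -1.933, 0.422]
contact_force: [0.3, 0.2, 0.6]
grip_width: 0.0428
gripper_force: 0.0
```

```bash
python3 rk.py
```

```text
13.875 [ 0.6296 -0.2955  0.0907] 0.042762929094726385 [ 0.5243  0.9218 -0.4067  1.2481  0.3822  1.4793  0.0306]
turn deg [0.0912 0.006  0.6865]
100 shift mm [ -0.5817   1.0673 -33.483 ]
67 shift mm [-0.5779  1.0148 -0.483 ]
```

>>> {"api": "step_arm", "payload": {
  "grip_force": 90,
  "moves": [
    {"rx": 0, "ry": 0, "rz": 0, "dx": 0, "dy": 0, "dz": 0, "gripper": -1},
    {"rx": 0, "ry": 0, "rz": 0, "dx": 0, "dy": 0, "dz": 0, "gripper": -1},
    {"rx": 0, "ry": 0, "rz": 0, "dx": 0, "dy": 0, "dz": 0, "gripper": -1},
    {"rx": 0, "ry": 0, "rz": 0, "dx": 0, "dy": 0, "dz": 0, "gripper": -1},
    {"rx": 0, "ry": 0, "rz": 0, "dx": 0, "dy": 0, "dz": 0, "gripper": -1},
    {"rx": 0, "ry": 0, "rz": 0, "dx": 0, "dy": 0, "dz": -8, "gripper": -1},
    {"rx": 0, "ry": 0, "rz": 0, "dx": 0, "dy": 0, "dz": 0, "gripper": -1}
  ]
}}

```text
clock: 14.75
tcp_pos: [0.6318, -0.2956, 0.0972]
orientation: [-2.015, -1.931, 0.424]
contact_force: [-4.4, 0.9, -0.1]
grip_width: 0.0168
gripper_force: 88.1
```

>>> {"api": "step_arm", "payload": {
  "moves": [
    {"rx": 0, "ry": 0, "rz": 0, "dx": 0, "dy": 0, "dz": -15, "gripper": -1},
    {"rx": 0, "ry": 0, "rz": 0, "dx": 0, "dy": 0, "dz": -25, "gripper": -1},
    {"rx": 0, "ry": 0, "rz": 0, "dx": 0, "dy": 0, "dz": -35, "gripper": -1},
    {"rx": 0, "ry": 0, "rz": 0, "dx": 0, "dy": 0, "dz": -35, "gripper": -1},
    {"rx": 0, "ry": 0, "rz": 0, "dx": 0, "dy": 0, "dz": -20, "gripper": -1},
    {"rx": -8.4, "ry": 0, "rz": 0, "dx": 0, "dy": 0, "dz": -15, "gripper": -1},
    {"rx": -8.4, "ry": 0, "rz": 0, "dx": 0, "dy": 0, "dz": -15, "gripper": -1},
    {"rx": -8.3, "ry": 0, "rz": 0, "dx": 0, "dy": 0, "dz": -15, "gripper": -1},
    {"rx": 0, "ry": 0, "rz": 0, "dx": 0, "dy": 0, "dz": 0, "gripper": -1},
    {"rx": 0, "ry": 0, "rz": 0, "dx": 0, "dy": 0, "dz": 0, "gripper": -1}
  ]
}}

```text
clock: 16.0
tcp_pos: [0.7, -0.2992, 0.2577]
orientation: [-2.266, -2.171, -0.006]
contact_force: [0.2, -0.8, -4.6]
grip_width: 0.017
gripper_force: 90.0
```

```bash
cat > cr.py <<'E'
from h import *
o=r.get_obs(); T=R.from_rotvec(o["orientation"]).as_matrix(); p=o["tcp_pos"]
print(o["clock"],p,o["grip_width"],o["contact_force"],"j",o["joints"])
a=np.radians(9.4); cx=np.array([np.cos(a),np.sin(a),0]); cy=np.array([-cx[1],cx[0],0]); C=np.array([.5435,.2658,0])
Tt=np.c_[cy,cx,[0,0,-1]]
print("turn deg",np.degrees(R.from_matrix(T.T@Tt).as_rotvec()))
d=np.array([C[0],C[1],p[2]])-p
print("shift now axes",T.T@d*1000,"after turn",Tt.T@d*1000)
E
python3 cr.py
```

```text
16.0 [ 0.7    -0.2992  0.2577] 0.017034114736239035 [ 0.224  -0.8375 -4.5704] j [ 0.6156  0.6717 -0.5004  1.2755  0.3121  1.2724  0.0734]
turn deg [  0.0248  -0.3111 -11.8557]
shift now axes [ 557.7624 -180.5208    3.0557] after turn [582.9601 -62.0772   0.    ]
```

>>> {"api": "step_arm", "payload": {
  "moves": [
    {"rx": 0, "ry": 0, "rz": -6, "dx": 0, "dy": 0, "dz": -10, "gripper": -1},
    {"rx": 0, "ry": -0.3, "rz": -5.8, "dx": 0, "dy": 0, "dz": -10, "gripper": -1},
    {"rx": 0, "ry": 0, "rz": 0, "dx": 33, "dy": -3.5, "dz": 0, "gripper": -1},
    {"rx": 0, "ry": 0, "rz": 0, "dx": 50, "dy": -5.3, "dz": 0, "gripper": -1},
    {"rx": 0, "ry": 0, "rz": 0, "dx": 50, "dy": -5.3, "dz": 0, "gripper": -1},
    {"rx": 0, "ry": 0, "rz": 0, "dx": 50, "dy": -5.3, "dz": 0, "gripper": -1},
    {"rx": 0, "ry": 0, "rz": 0, "dx": 50, "dy": -5.3, "dz": 0, "gripper": -1},
    {"rx": 0, "ry": 0, "rz": 0, "dx": 50, "dy": -5.3, "dz": 0, "gripper": -1},
    {"rx": 0, "ry": 0, "rz": 0, "dx": 50, "dy": -5.3, "dz": 0, "gripper": -1},
    {"rx": 0, "ry": 0, "rz": 0, "dx": 50, "dy": -5.3, "dz": 0, "gripper": -1},
    {"rx": 0, "ry": 0, "rz": 0, "dx": 50, "dy": -5.3, "dz": 0, "gripper": -1},
    {"rx": 0, "ry": 0, "rz": 0, "dx": 50, "dy": -5.3, "dz": 0, "gripper": -1},
    {"rx": 0, "ry": 0, "rz": 0, "dx": 50, "dy": -5.3, "dz": 0, "gripper": -1},
    {"rx": 0, "ry": 0, "rz": 0, "dx": 50, "dy": -5.3, "dz": 0, "gripper": -1},
    {"rx": 0, "ry": 0, "rz": 0, "dx": 0, "dy": 0, "dz": 0, "gripper": -1},
    {"rx": 0, "ry": 0, "rz": 0, "dx": 0, "dy": 0, "dz": 0, "gripper": -1},
    {"rx": 0, "ry": 0, "rz": 0, "dx": 0, "dy": 0, "dz": 0, "gripper": -1}
  ]
}}

```text
clock: 18.12
tcp_pos: [0.5451, 0.2647, 0.2767]
orientation: [2.035, 2.391, 0.0]
contact_force: [-0.0, 0.7, -6.0]
grip_width: 0.0168
gripper_force: 89.8
```

Run:
```python
from cr import *
c,f=wrist("w8")
# expected pad corners if held perfectly: grasp at h=64+3 -> pad bottom at tcp z -.067
X=np.array([[x,y,z] for x in(-9,-2,9) for y in(-46,46) for z in(80,)]+[[x,y,0] for x in(-9,9) for y in(-46,46)])/1000.
n=T[:,1];W=p+X[:,:1]*T[:,1]+X[:,1:2]*T[:,0]-(X[:,2:]-.067)*T[:,2]
q=proj(c,W); print(q)
for a in q: cv2.circle(f,tuple(int(v) for v in np.round(a)),1,(255,0,255),-1)
# cradle base corners expected
B=np.array([C+sx*.045*cx+sy*.09*cy+[0,0,.01] for sx in(-1,1) for sy in(-1,1)])
for a in proj(c,B): cv2.circle(f,tuple(int(v) for v in np.round(a)),1,(255,255,0),-1)
cv2.imwrite("pics/c6.png",cv2.resize(f[120:420,80:480],(800,600),interpolation=cv2.INTER_CUBIC))
```

```text
18.125 [0.5451 0.2647 0.2767] 0.016809019212692636 [-0.0483  0.6585 -5.9954] j [-0.0156  0.4337 -0.7217  1.664   0.3095  1.1608 -0.6553]
turn deg [ 0.0703  0.0801 -0.1818]
shift now axes [ 1.3776 -1.4155 -0.0037] after turn [ 1.3821 -1.4111  0.    ]
[[252.6497 414.5585]
 [247.0429 200.003 ]
 [269.5068 414.5613]
 [267.9284 200.0132]
 [295.9947 414.5659]
 [300.7457 200.0292]
 [261.18   307.0019]
 [259.0586 164.1682]
 [289.1353 307.0111]
 [290.9854 164.1855]]
```

View pics/c6.png

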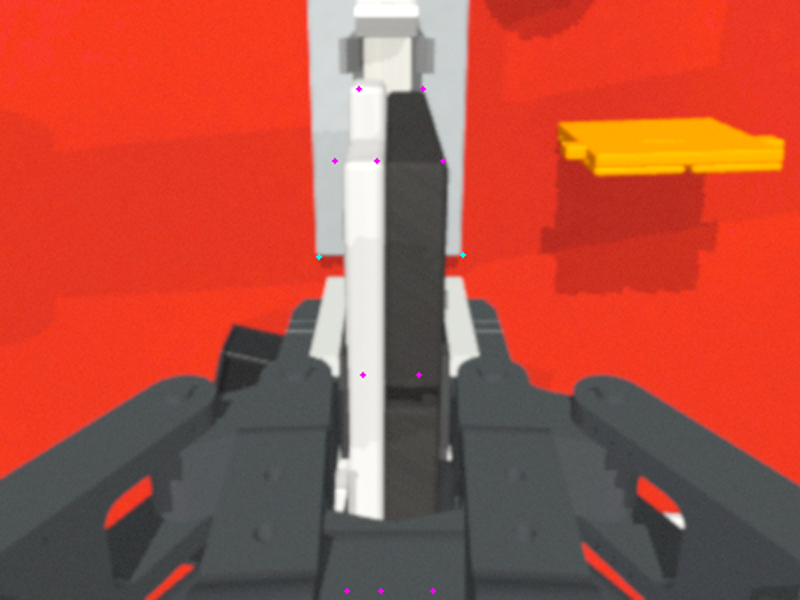

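The view shows the pad held straight: its top edge is at row 162 (predicted 161), the plate/friction boundary at column 385 (predicted 377), so under 1 mm off, and the cradle base corners match the prediction. Correct by about 1.5 mm and descend to just above the platform.

>>> {"api": "step_arm", "payload": {
  "grip_force": 100,
  "moves": [
    {"rx": 0, "ry": 0, "rz": -0.2, "dx": 1.4, "dy": -1.8, "dz": 0, "gripper": -1},
    {"rx": 0, "ry": 0, "rz": 0, "dx": 0, "dy": 0, "dz": 30, "gripper": -1},
    {"rx": 0, "ry": 0, "rz": 0, "dx": 0, "dy": 0, "dz": 40, "gripper": -1},
    {"rx": 0, "ry": 0, "rz": 0, "dx": 0, "dy": 0, "dz": 30, "gripper": -1},
    {"rx": 0, "ry": 0, "rz": 0, "dx": 0, "dy": 0, "dz": 12, "gripper": -1},
    {"rx": 0, "ry": 0, "rz": 0, "dx": 0, "dy": 0, "dz": 0, "gripper": -1},
    {"rx": 0, "ry": 0, "rz": 0, "dx": 0, "dy": 0, "dz": 0, "gripper": -1}
  ]
}}

```text
clock: 19.05
tcp_pos: [0.5435, 0.2675, 0.1669]
orientation: [2.028, 2.396, 0.006]
contact_force: [0.2, 0.1, -5.4]
grip_width: 0.0166
gripper_force: 97.7
```

```bash
python3 cr.py
```

```text
19.05 [0.5435 0.2675 0.1669] 0.016606193168314187 [ 0.1875  0.0528 -5.3671] j [-0.0602  0.544  -0.6754  1.7742  0.4079  0.9623 -0.7356]
turn deg [ 0.2802 -0.0211  0.1116]
shift now axes [-1.6939 -0.2701 -0.0019] after turn [-1.6944 -0.2668  0.    ]
```

>>> {"api": "step_arm", "payload": {
  "moves": [
    {"rx": 0.2, "ry": 0, "rz": 0, "dx": -1.5, "dy": -0.5, "dz": 10, "gripper": -1},
    {"rx": 0, "ry": 0, "rz": 0, "dx": 0, "dy": 0, "dz": 8, "gripper": -1},
    {"rx": 0, "ry": 0, "rz": 0, "dx": 0, "dy": 0, "dz": 8, "gripper": -1},
    {"rx": 0, "ry": 0, "rz": 0, "dx": 0, "dy": 0, "dz": 6, "gripper": -1},
    {"rx": 0, "ry": 0, "rz": 0, "dx": 0, "dy": 0, "dz": 4, "gripper": -1},
    {"rx": 0, "ry": 0, "rz": 0, "dx": 0, "dy": 0, "dz": 0, "gripper": -1}
  ]
}}

```text
clock: 19.8
tcp_pos: [0.5422, 0.2653, 0.129]
orientation: [-2.029, -2.398, 0.002]
contact_force: [0.1, 0.7, -5.2]
grip_width: 0.017
gripper_force: 97.8
```

```bash
python3 cr.py
```

```text
19.8 [0.5422 0.2653 0.129 ] 0.017026297928215823 [ 0.1032  0.6751 -5.1578] j [-0.0765  0.5892 -0.6516  1.801   0.4432  0.9037 -0.7616]
turn deg [-0.0863  0.039   0.1252]
shift now axes [ 0.3241  1.3305 -0.0022] after turn [0.327  1.3298 0.    ]
```

Inside the channel with no side force. Pushing down.

>>> {"api": "step_arm", "payload": {
  "moves": [
    {"rx": 0, "ry": 0, "rz": 0, "dx": 0, "dy": 0.6, "dz": 4, "gripper": -1},
    {"rx": 0, "ry": 0, "rz": 0, "dx": 0, "dy": 0, "dz": 5, "gripper": -1},
    {"rx": 0, "ry": 0, "rz": 0, "dx": 0, "dy": 0, "dz": 5, "gripper": -1},
    {"rx": 0, "ry": 0, "rz": 0, "dx": 0, "dy": 0, "dz": 5, "gripper": -1},
    {"rx": 0, "ry": 0, "rz": 0, "dx": 0, "dy": 0, "dz": 5, "gripper": -1},
    {"rx": 0, "ry": 0, "rz": 0, "dx": 0, "dy": 0, "dz": 5, "gripper": -1},
    {"rx": 0, "ry": 0, "rz": 0, "dx": 0, "dy": 0, "dz": 4, "gripper": -1},
    {"rx": 0, "ry": 0, "rz": 0, "dx": 0, "dy": 0, "dz": 3, "gripper": -1},
    {"rx": 0, "ry": 0, "rz": 0, "dx": 0, "dy": 0, "dz": 2, "gripper": -1},
    {"rx": 0, "ry": 0, "rz": 0, "dx": 0, "dy": 0, "dz": 0, "gripper": -1},
    {"rx": 0, "ry": 0, "rz": 0, "dx": 0, "dy": 0, "dz": 0, "gripper": -1}
  ]
}}

```text
clock: 21.18
tcp_pos: [0.5432, 0.2658, 0.0934]
orientation: [2.029, 2.397, -0.001]
contact_force: [-7.1, -3.8, 21.3]
grip_width: 0.0171
gripper_force: 102.1
```

```bash
python3 cr.py
```

```text
21.175 [0.5432 0.2658 0.0934] 0.017095734363358362 [-7.1083 -3.8333 21.2953] j [-0.0984  0.6348 -0.6242  1.8195  0.4836  0.8445 -0.7936]
turn deg [0.0121 0.0642 0.1148]
shift now axes [-0.0318  0.321   0.0001] after turn [-0.0312  0.3211  0.    ]
```

>>> {"api": "step_arm", "payload": {
  "moves": [
    {"rx": 0, "ry": 0, "rz": 0, "dx": 0, "dy": -1, "dz": 0, "gripper": -1},
    {"rx": 0, "ry": 0, "rz": 0, "dx": 0, "dy": 0, "dz": 1, "gripper": -1},
    {"rx": 0, "ry": 0, "rz": 0, "dx": 0, "dy": 0, "dz": 1, "gripper": -1},
    {"rx": 0, "ry": 0, "rz": 0, "dx": 0, "dy": 0, "dz": 0, "gripper": -1}
  ]
}}

```text
clock: 21.68
tcp_pos: [0.5432, 0.2658, 0.0933]
orientation: [2.028, 2.395, 0.001]
contact_force: [-8.2, -6.0, 35.2]
grip_width: 0.0171
gripper_force: 103.9
```

```bash
python3 cr.py
```

```text
21.675 [0.5432 0.2658 0.0933] 0.017097530799274365 [-8.1913 -6.0121 35.1934] j [-0.0993  0.634  -0.6235  1.8211  0.4856  0.8421 -0.7963]
turn deg [0.1398 0.0898 0.0881]
shift now axes [-0.0615  0.3258  0.0009] after turn [-0.061   0.3259  0.    ]
```

Hard stop reached: the force rises while z stays put. I'll lift slightly to test whether the catches hold.

>>> {"api": "step_arm", "payload": {
  "moves": [
    {"rx": 0, "ry": 0, "rz": 0, "dx": 0, "dy": 0, "dz": -4, "gripper": -1},
    {"rx": 0, "ry": 0, "rz": 0, "dx": 0, "dy": 0, "dz": 0, "gripper": -1}
  ]
}}

```text
clock: 21.92
tcp_pos: [0.5429, 0.2657, 0.0936]
orientation: [2.029, 2.398, 0.002]
contact_force: [0.1, 1.0, 3.5]
grip_width: 0.0171
gripper_force: 101.0
```

>>> {"api": "step_arm", "payload": {
  "moves": [
    {"rx": 0, "ry": 0, "rz": 0, "dx": 0, "dy": 0, "dz": -4, "gripper": -1},
    {"rx": 0, "ry": 0, "rz": 0, "dx": 0, "dy": 0, "dz": 0, "gripper": -1}
  ]
}}

```text
clock: 22.18
tcp_pos: [0.5428, 0.2654, 0.0941]
orientation: [-2.028, -2.397, -0.002]
contact_force: [10.7, 8.4, -26.6]
grip_width: 0.0163
gripper_force: 101.5
```

>>> {"api": "step_arm", "payload": {
  "moves": [
    {"rx": 0, "ry": 0, "rz": 0, "dx": 0, "dy": 0, "dz": -2, "gripper": -1},
    {"rx": 0, "ry": 0, "rz": 0, "dx": 0, "dy": 0, "dz": 0, "gripper": -1}
  ]
}}

```text
clock: 22.42
tcp_pos: [0.5428, 0.2653, 0.0943]
orientation: [-2.027, -2.396, -0.001]
contact_force: [15.3, 11.4, -41.3]
grip_width: 0.0169
gripper_force: 99.8
```

It is held against a 41 N upward pull, so it is latched. Return to neutral and release.

>>> {"api": "step_arm", "payload": {
  "moves": [
    {"rx": 0, "ry": 0, "rz": 0, "dx": 0, "dy": 0, "dz": 5.5, "gripper": -1},
    {"rx": 0, "ry": 0, "rz": 0, "dx": 0, "dy": 0, "dz": 0, "gripper": -1},
    {"rx": 0, "ry": 0, "rz": 0, "dx": 0, "dy": 0, "dz": 0, "gripper": -0.2},
    {"rx": 0, "ry": 0, "rz": 0, "dx": 0, "dy": 0, "dz": 0, "gripper": -0.2},
    {"rx": 0, "ry": 0, "rz": 0, "dx": 0, "dy": 0, "dz": 0, "gripper": -0.2},
    {"rx": 0, "ry": 0, "rz": 0, "dx": 0, "dy": 0, "dz": 0, "gripper": -0.2}
  ]
}}

```text
clock: 23.18
tcp_pos: [0.5419, 0.2651, 0.0938]
orientation: [-2.029, -2.398, 0.002]
contact_force: [0.9, -0.4, 0.1]
grip_width: 0.0345
gripper_force: 0.0
```

```bash
python3 cr.py; python3 -c "
from h import *; wrist('w9')"
```

```text
23.175 [0.5419 0.2651 0.0938] 0.03446130894988444 [ 0.9178 -0.358   0.1246] j [-0.0969  0.633  -0.6251  1.822   0.4816  0.8446 -0.7923]
turn deg [-0.0696  0.044   0.1172]
shift now axes [ 0.4589  1.7481 -0.0025] after turn [0.4625 1.7472 0.    ]
```

>>> {"api": "step_arm", "payload": {
  "moves": [
    {"rx": 0, "ry": 0, "rz": 0, "dx": 0, "dy": 0, "dz": -10, "gripper": -0.2},
    {"rx": 0, "ry": 0, "rz": 0, "dx": 0, "dy": 0, "dz": -20, "gripper": -0.2},
    {"rx": 0, "ry": 0, "rz": 0, "dx": 0, "dy": 0, "dz": -30, "gripper": -0.2},
    {"rx": 0, "ry": 0, "rz": 0, "dx": 0, "dy": 0, "dz": -40, "gripper": 0},
    {"rx": 0, "ry": 0, "rz": 0, "dx": 0, "dy": 0, "dz": -50, "gripper": 0},
    {"rx": 0, "ry": 0, "rz": 0, "dx": 0, "dy": 0, "dz": -40, "gripper": 0},
    {"rx": 0, "ry": 0, "rz": 0, "dx": -10, "dy": 0, "dz": -10, "gripper": 0},
    {"rx": 0, "ry": 0, "rz": 0, "dx": 0, "dy": 0, "dz": 0, "gripper": 0},
    {"rx": 0, "ry": 0, "rz": 0, "dx": 0, "dy": 0, "dz": 0, "gripper": 0}
  ]
}}

```text
clock: 24.35
tcp_pos: [0.5432, 0.2548, 0.2926]
orientation: [-2.029, -2.397, 0.005]
contact_force: [-1.2, -0.4, -0.5]
grip_width: 0.0432
gripper_force: 0.0
```

Run:
```python
from cr import *
c,f=wrist("w10")
print(proj(c,[C+[0,0,.1]]))
# predicted pad-top corners in cradle for held pad (z .106) and unheld (.14)
for z in(.106,.14):
  print(z,proj(c,np.array([C+x*cx+y*cy+[0,0,z] for y in(-.046,.046) for x in(-.009,-.002,.009)])))
g=cv2.cvtColor(f,cv2.COLOR_BGR2GRAY)
q=proj(c,C+[0,0,.106])[0]
x0,y0=int(q[0]),int(q[1])
for dy in range(-90,91,6): print(y0+dy, g[y0+dy,x0-26:x0+27:2].tolist())
print(x0)
```

```text
24.35 [0.5432 0.2548 0.2926] 0.04318326957268477 [-1.1926 -0.3722 -0.4824] j [ 0.0096  0.413  -0.7319  1.6558  0.2928  1.1894 -0.6258]
turn deg [-0.1747  0.0741  0.1035]
shift now axes [10.7716  2.09   -0.0203] after turn [10.7754  2.0705  0.    ]
[[278.4891 181.0587]]
0.106 [[269.1031 228.6576]
 [276.2734 228.6798]
 [287.5424 228.7148]
 [268.6528 131.8034]
 [276.4671 131.8234]
 [288.7481 131.8549]]
0.14 [[268.1499 241.6395]
 [276.1124 241.6648]
 [288.6264 241.7046]
 [267.5489 134.3151]
 [276.3134 134.3377]
 [290.0881 134.3732]]
92 [221, 221, 221, 221, 221, 207, 214, 216, 218, 218, 219, 219, 220, 220, 220, 221, 221, 222, 222, 221, 220, 189, 205, 208, 208, 209, 208]
98 [219, 221, 222, 221, 220, 213, 170, 176, 182, 178, 177, 173, 174, 173, 173, 174, 174, 175, 176, 164, 157, 196, 210, 216, 218, 221, 222]
104 [220, 220, 221, 221, 221, 221, 243, 255, 255, 255, 255, 255, 255, 255, 255, 255, 255, 255, 255, 253, 234, 224, 224, 224, 225, 222, 216]
110 [220, 220, 220, 220, 220, 222, 249, 255, 255, 255, 255, 255, 253, 250, 252, 252, 255, 255, 255, 251, 236, 212, 210, 210, 211, 211, 211]
116 [22
[... 2958 characters left out ...]
104, 104, 103, 101]
248 [109, 110, 110, 111, 114, 124, 179, 191, 208, 235, 233, 233, 220, 210, 211, 208, 200, 200, 195, 173, 108, 94, 108, 109, 109, 108, 110]
254 [113, 115, 110, 116, 115, 132, 184, 195, 185, 184, 189, 191, 191, 192, 192, 193, 193, 192, 180, 156, 114, 108, 114, 113, 115, 112, 116]
260 [114, 115, 115, 111, 118, 119, 164, 177, 162, 152, 153, 164, 168, 168, 163, 157, 156, 155, 162, 163, 108, 108, 116, 115, 115, 114, 113]
266 [114, 114, 117, 112, 115, 114, 116, 117, 103, 96, 132, 189, 211, 204, 187, 137, 96, 98, 97, 98, 96, 97, 114, 114, 113, 115, 112]
272 [107, 109, 108, 109, 109, 111, 109, 103, 94, 93, 94, 98, 95, 96, 93, 97, 94, 96, 98, 95, 96, 97, 99, 110, 113, 115, 112]
278
```

Run:
```python
from h import *
from cr import C,cx,cy
c=np.load("pics/w10.npz"); f=cv2.imread("pics/w10.png"); g=cv2.cvtColor(f,cv2.COLOR_BGR2GRAY)
for z in(.09,.107):print(z,proj(c,np.array([C+s*y*cy+[0,0,z] for y in(.05,.063,.075) for s in(1,-1)]))[:,1])
for z in(.098,.106,.114):print(z,proj(c,np.array([C-.046*cy+[0,0,z],C+.046*cy+[0,0,z]]))[:,1])
for x in(274,282): print(x,"+y",list(zip(range(94,136),g[94:136,x].tolist()))); print("-y",list(zip(range(222,256),g[222:256,x].tolist())))
```

```text
24.4 [0.5431 0.255  0.2924] 0.042770581018571056 [ 0.3197  0.3935 -1.0439] j [ 0.0093  0.4133 -0.7321  1.6557  0.2928  1.1894 -0.6258]
turn deg [-0.1941  0.0688  0.125 ]
shift now axes [10.5538  2.1503 -0.0199] after turn [10.5584  2.1273  0.    ]
0.09 [126.4386 227.126  111.9535 238.9679  98.2635 249.6707]
0.107 [127.2734 232.8915 111.998  245.249   97.5422 256.4063]
0.098 [225.9976 131.3147]
0.106 [228.6862 131.8292]
0.114 [231.5037 132.3706]
274 +y [(94, 218), (95, 216), (96, 205), (97, 173), (98, 173), (99, 230), (100, 255), (101, 255), (102, 255), (103, 255), (104, 255), (105, 255), (106, 255), (107, 255), (108, 255), (109, 255), (110, 255), (111, 255), (112, 255), (113, 255), (114, 255), (115, 255), (116, 229), (117, 188), (118, 179), (119, 180), (120, 178), (121, 178), (122, 175), (123, 179), (124, 178), (125, 181), (126, 193), (127, 209), (128, 215), (129, 215), (130, 212), (131, 207), (132, 229), (133, 255), (134, 255), (135, 255)]
-y [(222, 243), (223, 243), (224, 242), (225, 242), (226, 242), (227, 242), (228, 233), (229, 206), (230, 192), (231, 190), (232, 190), (233, 190
[... 471 characters left out ...]
, (111, 255), (112, 255), (113, 255), (114, 255), (115, 255), (116, 228), (117, 187), (118, 178), (119, 179), (120, 178), (121, 179), (122, 177), (123, 175), (124, 178), (125, 177), (126, 179), (127, 188), (128, 164), (129, 105), (130, 54), (131, 46), (132, 60), (133, 79), (134, 78), (135, 76)]
-y [(222, 68), (223, 67), (224, 69), (225, 68), (226, 69), (227, 68), (228, 89), (229, 137), (230, 176), (231, 187), (232, 188), (233, 188), (234, 190), (235, 211), (236, 246), (237, 255), (238, 255), (239, 255), (240, 255), (241, 255), (242, 250), (243, 217), (244, 192), (245, 193), (246, 201), (247, 201), (248, 208), (249, 229), (250, 240), (251, 243), (252, 241), (253, 226), (254, 193), (255, 170)]
```

The pad top's -y end reads 0.1055 m against 0.106 expected. The +y nose tip is at 50 mm, and the -y catch sits within about 2 mm of fully in. The arm is clear of everything.

```bash
python3 -c "
from bench import r
print(r.hand_in())"
```

```text
the job is handed in; nothing more can be done
None
```

The job is handed in with no verdict returned: the worn pad is standing upright in the scrap tray, and the 112 mm pad is down in the cradle, held against a 41 N test pull, with both catches measured in.

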